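# Reset the batch counter and bring the dredger to the front of the topping carousel

## Robot

A 7-joint arm with a two-finger parallel gripper is mounted at the origin on the work surface. World frame = base frame: x ahead of the robot, y to its left, z up, the work surface at z = 0. Lengths are in m, angles in rad, forces in N, time in s.
With the tool pointing down it reaches from about 0.425 to 0.925 m from the base axis. Payload 6.8 kg.
Tool frame: the origin (TCP) lies at the very end of the fingers, on their centre line; the grasp point (between the pads) lies 19 mm behind it; z points along the fingers, y is the line along which they close (so a half turn about z gives the same grasp; the last joint's range is limited). The gripper opens to 85 mm and grips with 20 to 120 N. Pads are 22 mm wide; open, the fingers measure 114 mm over their backs; the gripper's body (76 mm by 85 mm) begins 54 mm behind the grasp point. The pads swing forward as they close: fully open they stand 13 mm farther back than shut.
Start: joints at [-1.404, 0.477, 0.022, 1.555, -0.011, 1.109, -0.083], TCP at [0.183, 0.65, 0.2] pointing down, gripper open.
Joint ranges: [-2.96, 2.96], [-0.34, 2.1], [-1.41, 1.46], [0.24, 2.44], [-1.37, 4.51], [0.17, 1.92], [-2.96, 2.96]. Speed limits (rad/s): [2.39, 2.39, 3.14, 3.14, 3.14, 3.14, 3.14].

## Interface

Orientations are given as a unit quaternion [w, x, y, z].
In Python, from station import bot gives the robot as it stands.
- The arm moves only by the tool jog_arm, never from a script. Its argument "motion" is a list of rows, each a list of 7 numbers: the turn, a rotation vector about the tool's x, y, z in rad, then the shift along the tool's x, y, z in mm, then the finger opening in mm, from 0 to 85.4. A call has 1 to 10 rows; each row is the pose to reach, as a shift and turn from the pose commanded when the call began, along the tool's axes at that moment; what a row does not reach only later rows make up. A row lasts 1/8 s, in which the tool goes at most 62.5 mm and 10.7 degrees, less where a joint would pass 70% of its speed; a pose out of reach is approached as far as the arm can. A call with a gripper value outside its range is refused whole. The fingers move at their own pace and stop on an object; "grip_force" is the grip in N (left out, the last holds). Time passes only in rows, so rows that repeat a pose let the fingers close. It gives the time, the measured TCP pose, the force, the opening and the grip force at its end, in the units of the state.
- bot.get_obs(): the state, without advancing time (a new reading comes with each control period).
- bot.read_camera(name): name is "scene" or "top"; returns a dict with "pixels" (480x640x3 uint8, red, green, blue), "camera_matrix" (3x3 intrinsics, pixels), "T" (4x4, takes a point from camera to world coordinates). Camera axes: x right, y down, z forward; pixel columns grow to the right and rows downward; lengths in m; the calibration is good to about 2 mm. A picture is of the moment at which its call begins. There is no depth.
- bot.hand_in(): hands the job in; it is judged then, once.
Trained networks look in a picture, given as the dict that the camera call returned (one of the last four; its "shot" number tells which), for a name from the list of things; names that differ only in an ending like _2 or _b are one class to them, and where a whole thing is asked for, a point or a joint stands for the part that bears it (a point fixed in the world has none). Each returns a list of dicts, best first, with "score" (0 to 1); they miss things now and then, are a little off and sometimes report something else, mostly with a low value. They report only what shows in the picture. A call takes as long as a camera call. They do not tell look-alikes from the thing itself.
- bot.spot_in(thing, picture): "xy" ([column, row] in pixels, amid what is visible of it).
- bot.tip_of(thing, picture): "xy" ([column, row] in pixels: a listed point, or the origin of a listed thing).
The state is a dict: "t": time; "q": joint angles; "joint_vel": joint speeds; "joint_torque": joint torques, N m; "eef_pos": TCP position; "tool_rot": TCP orientation; "contact_force": force on the tool from outside, world axes, zero at the start; "torque": the same for the moment, N m; "gripper_width": opening from 0.0 (shut) to 1.0 (fully open); "grasp_force": force on a finger pad.
Only numpy, scipy, OpenCV 4.12 (cv2) and the standard library are available. Lean on these libraries where they do the work, as an engineer would, in place of code of your own. Each camera call takes 0.05 s, during which the arm holds its last target. There are 200 camera calls.

## Task

Start a new batch of tarts: take the pin from its stand and press the recessed reset button of the batch counter fully down with its tip. Then, pin still in hand, put its tip well down into the guide cup on the carousel and use it to turn the plate until the dome-topped dredger stands in line with the fixed pointer at the carousel's front. Leave everything else on the table where it is, and finish while holding: the pin stays gripped, with its tip in the cup, keeping the carousel still.

Things in the scene. Friction and masses are not known exactly. Their poses are not given: they have to be found in the camera images.
- pin_grip (a point): The pin: a steel rod 8 mm thick and 95 mm long with a black square handle (18 x 18 mm, 55 mm tall) on top, 150 mm long in all, about 90 g. At the start it stands upright, tip down and handle up, 65 mm deep in the loose hole of the stand. This point is the centre of the handle, 122.5 mm above the tip; z points from tip to handle, x and y are square to the handle's flat sides.
- pin_tip (a point): The centre of the pin's flat lower end (8 mm across); same axes as pin_grip.
- pin: The pin as a whole; origin at its tip, z towards the handle.
- stand: The pin's stand, a fixed white block 60 x 60 mm, 75 mm high; origin at the centre of its underside. The upright 11 mm hole is in the middle of its top.
- counter: Fixed grey batch counter, 100 (x) x 90 (y) x 44 mm high; origin at the centre of its underside. A dark display lies on its +x half; the reset button sits in a round well in the other half, 25 mm from the centre along -x.
- button_top (a point): Centre of the top of the white reset button (14 mm across), recessed 7 mm below the counter's top in a well 18 mm across: too narrow for fingers, wide enough for the pin. Spring button, pressed straight down, full travel 5 mm; starts to move at about 1 N, fully down at 3.5 N, springs back.
- reset_button (a joint): Travel of the reset button in m: 0 up, 0.005 fully down (it counts as pressed beyond 0.0035).
- carousel: The turning round plate of the topping carousel, 270 mm across, 12 mm thick, its top 30 mm above the table, with five jars clipped on it in a ring of 60 mm radius (they are part of it and do not come off; tallest 87 mm above the plate). Origin on the upright turning axis, at the plate's underside; z up. Its -x axis points at the dredger and the cup. Turns freely without end in either direction, with a slight drag (about 0.05 N m), and stays where it is left.
- dredger (a point): Top of the dredger, the only container with a domed, pierced steel top (steel, 47 mm across, 87 mm high, on the plate 60 mm from the axis); the others are glass jars with flat lids.
- cup (a point): Centre of the mouth of the guide cup: a small upright steel cup fixed on the plate beside the rim, straight out from the dredger, 115 mm from the axis; 26 mm across outside, 18 mm inside, 24 mm deep, its mouth 58 mm above the table.
- foot: The carousel's fixed foot under the plate; origin on the turning axis at the table. It carries a dark upright pointer tab (16 x 12 mm, 36 mm high) that sticks out beyond the plate's rim, 157 mm from the axis along the foot's -x axis, roughly on the robot's side: this is the carousel's front.
- front (a point): The point over the foot, 115 mm from the axis towards the pointer tab and 58 mm above the table, where the mouth of the cup lies when the dredger is exactly at the front.
- tin_left: Bystander: empty pressed-steel tart tin, 68 mm across, 25 mm high; origin at the centre of its underside.
- tin_right: Bystander: empty pressed-steel tart tin, 68 mm across, 25 mm high; origin at the centre of its underside.
- syrup: Bystander: amber syrup bottle, 60 mm across, 150 mm high; origin at the centre of its underside.
- bowl: Bystander: white bowl, 110 mm across, 50 mm high; origin at the centre of its underside.
- spatula: Bystander: spatula 260 mm long, lying flat; origin under its middle.
- brush: Bystander: pastry brush 200 mm long, lying flat; origin under its middle.
- sugar: Bystander: sugar jar, 70 mm across, 100 mm high; origin at the centre of its underside.
There are look-alikes about, which are no part of the job. What is shaped like the counter but purple is not meant.

How it is judged:
By the outcome, as a careful person would: the job done as asked, in the order asked, and still so for the second after the job is handed in, while the arm keeps its last pose, push and grip.
It also fails if it takes over 64 s, if anything falls off the work surface, if the arm or the gripper's body presses on something with over 40 N, if the wrist force passes 120 N, or if a joint passes its speed limit or range.

## Working session

There is one attempt and no reset: what is moved stays moved. The work goes in short steps, Python scripts to look and compute and a tool call to move; the robot and the scene stay as the last step left them, time stands still between calls to the robot, and variables do not carry over. Pictures are saved under pics/ and viewed, at most 10 in all, crops included, and the job is handed in when it is done.

Besides the shell and the picture viewer there is one more tool, called after "Call:" as a command line: name --pt "numbers of a row" for each row, then --argument value for the rest. jog_arm: Moves the arm, as the interface text tells. Its arguments: {"type":"object","properties":{"motion":{"type":"array"},"grip_force":{"type":"number"}},"required":["motion"]}

```bash
mkdir -p pics
cat > h.py <<'E'
import numpy as np, cv2
from station import bot
def ray(p,xy):
    K=np.array(p["camera_matrix"]);T=np.array(p["T"])
    d=T[:3,:3]@np.linalg.solve(K,[xy[0],xy[1],1.]);return T[:3,3],d
def at(p,xy,z):
    o,d=ray(p,xy);return o+d*(z-o[2])/d[2]
def tri(ps,xys):
    A=np.zeros((3,3));b=np.zeros(3)
    for p,xy in zip(ps,xys):
        o,d=ray(p,xy);d=d/np.linalg.norm(d);M=np.eye(3)-np.outer(d,d);A+=M;b+=M@o
    return np.linalg.solve(A,b)
def proj(p,X):
    T=np.linalg.inv(np.array(p["T"]));c=T[:3,:3]@np.array(X)+T[:3,3];u=np.array(p["camera_matrix"])@c;return u[:2]/u[2]
def save(p,n,crop=None,f=1):
    im=np.array(p["pixels"])[:,:,::-1]
    if crop: im=im[crop[1]:crop[3],crop[0]:crop[2]]
    cv2.imwrite("pics/"+n,cv2.resize(im,None,fx=f,fy=f,interpolation=cv2.INTER_CUBIC))
E
python3 - <<'E'
from h import *
np.set_printoptions(precision=4,suppress=True)
a=bot.read_camera("scene");b=bot.read_camera("top")
save(a,"s0.png");save(b,"t0.png")
Z=dict(pin_grip=.1325,button_top=.037,counter=0,stand=0,carousel=.018,dredger=.117,cup=.058,foot=0,pin_tip=.01)
for n,z in Z.items():
    for nm,p in(("scene",a),("top",b)):
        for r in bot.tip_of(n,p)[:3]: print(n,nm,np.round(r["xy"],1),round(r["score"],2),at(p,r["xy"],z))
o=bot.get_obs();print(o)
E
```

```text
pin_grip scene [493.7 260.7] 0.74 [0.461  0.3471 0.1325]
pin_grip top [197.9 245.5] 0.48 [0.4583 0.3434 0.1325]
button_top top [451.7 320.1] 0.46 [ 0.2618 -0.3711  0.037 ]
counter scene [224.5 180.9] 0.85 [ 0.2888 -0.3755  0.    ]
counter scene [195.5 224.1] 0.72 [ 0.454  -0.3839  0.    ]
counter scene [303.9 293.9] 0.64 [ 0.5768 -0.0476  0.    ]
counter top [451.9 257.5] 0.77 [ 0.4458 -0.3837  0.    ]
counter top [448.5 310.3] 0.71 [ 0.29   -0.3702  0.    ]
stand scene [475.4 296.7] 0.96 [0.4697 0.3355 0.    ]
stand top [210.4 252.3] 0.91 [0.4545 0.3357 0.    ]
stand top [482.1 201.8] 0.19 [ 0.6156 -0.4786  0.    ]
carousel scene [329.3 264.3] 0.62 [ 0.4905 -0.0121  0.018 ]
carousel scene [301.3 285. ] 0.6 [ 0.5662 -0.0567  0.018 ]
carousel top [339.9 216.7] 0.76 [ 0.5627 -0.0494  0.018 ]
carousel top [481.9 200.8] 0.33 [ 0.6149 -0.4732  0.018 ]
dredger scene [325.4 260.7] 0.58 [ 0.5531 -0.0005  0.117 ]
dredger top [453.5 256.4] 0.65 [ 0.4365 -0.3629  0.117 ]
dredger top [319.1 210.6] 0.55 [0.562 0.011 0.117]
cup scene [354.1 277.4] 0.69 [0.5375 0.0614 0.058 ]
cup top [302.1 221.3] 0.86 [0.541 0.061 0.058]
cup top [252.9 287.3] 0.57 [0.3488 0.1983 0.058 ]
foot scene [301.8 291.9] 0.66 [ 0.5729 -0.0541  0.    ]
foot top [339.2 214.7] 0.64 [ 0.5719 -0.0476  0.    ]
foot top [341.6 215.4] 0.52 [ 0.5699 -0.0548  0.    ]
pin_tip scene [303.1 290.9] 0.23 [ 0.5756 -0.0495  0.01  ]
{'t': 1.0, 'q': array([-1.4041,  0.477 ,  0.0224,  1.5554, -0.0115,  1.1093, -0.0831]), 'joint_vel': array([ 0.0015, -0.0003,  0.    , -0.0003,  0.0006,  0.0005, -0.0011]), 'joint_torque': array([  0.0002, -59.6339,   1.6064, -28.155 ,   0.0124,   0.0016,
         0.    ]), 'eef_pos': array([0.1831, 0.6497, 0.2   ]), 'tool_rot': array([-0.    ,  0.137 ,  0.9906,  0.    ]), 'contact_force': array([-0.2597,  0.7016,  0.6194]), 'torque': array([-0.0056,  0.0175,  0.0472]), 'grasp_force': 0.0, 'gripper_width': 1.0021892260415002}
```

View pics/s0.png

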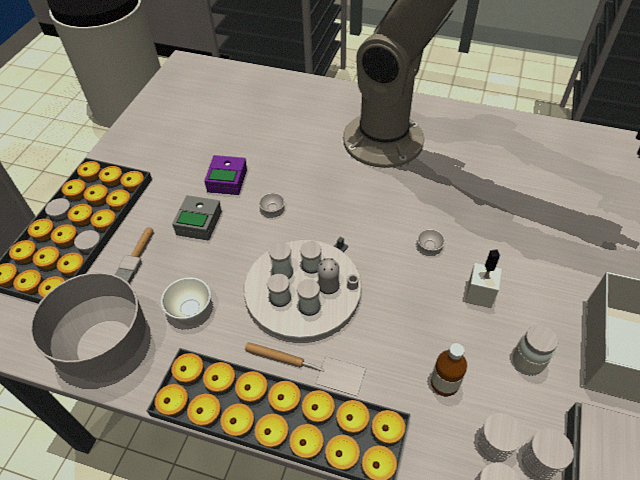

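View pics/t0.png

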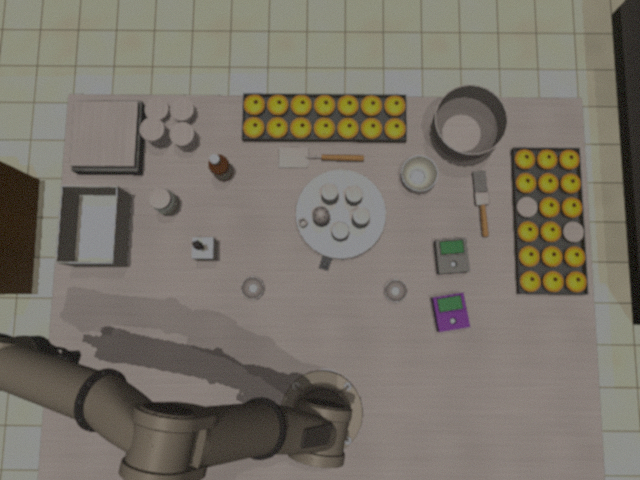

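Scene view: the grey counter is at (197,217), its purple look-alike at (226,175). The carousel is around (303,288), with the dredger at (329,273), the cup at (353,281) and the pointer tab at (341,243). The pin and stand are at (486,280). Top view: grey counter (451,256), purple (450,312). The grey one fits the description. I'll confirm that in one enlarged crop.

Run:
```python
from h import *
np.set_printoptions(precision=4,suppress=True)
a=bot.read_camera("scene");b=bot.read_camera("top")
def c(p,x,y,w,h): return cv2.resize(np.array(p["pixels"])[y:y+h,x:x+w,::-1],(400,300),interpolation=cv2.INTER_CUBIC)
cv2.imwrite("pics/m1.png",np.vstack([np.hstack([c(b,180,228,48,36),c(b,420,228,80,60)]),np.hstack([c(a,455,240,80,60),c(b,285,165,144,108)])]))
cv2.imwrite("/tmp/top.png",np.array(b["pixels"])[:,:,::-1]);cv2.imwrite("/tmp/scene.png",np.array(a["pixels"])[:,:,::-1])
print(np.array(b["T"]),b["camera_matrix"]);print(np.array(a["T"]))
for n in("stand","counter","button_top","cup","front","pin_grip","dredger","carousel","foot"):
  for nm,p in(("s",a),("t",b)):
    print(n,nm,[(np.round(r["xy"],1),round(r["score"],2)) for r in bot.tip_of(n,p)[:3]],"spot",[(np.round(r["xy"],1),round(r["score"],2)) for r in bot.spot_in(n,p)[:2]] if n!="front" else "")
```

```text
[[ 0.0098 -0.989   0.1475  0.2665]
 [-0.9999 -0.0094  0.0037 -0.0169]
 [-0.0023 -0.1475 -0.9891  1.696 ]
 [ 0.      0.      0.      1.    ]] [[572.2616   0.     326.7191]
 [  0.     572.2616 231.8651]
 [  0.       0.       1.    ]]
[[-0.2933  0.7577 -0.583   1.2383]
 [ 0.956   0.2271 -0.1859  0.2311]
 [-0.0085 -0.6118 -0.7909  1.0835]
 [ 0.      0.      0.      1.    ]]
stand s [(array([478.4, 293.2]), 0.78)] spot [(array([481.5, 287.2]), 0.94), (array([491.7, 263.6]), 0.29)]
stand t [(array([206.2, 254.5]), 0.69), (array([339.6, 215.6]), 0.39)] spot [(array([205.1, 252.1]), 0.77)]
counter s [(array([227.5, 177.8]), 0.73), (array([198.1, 222.7]), 0.57)] spot [(array([224.7, 176.6]), 0.59), (array([196.8, 215.6]), 0.57)]
counter t [(array([452.3, 256.9]), 0.73), (array([446.5, 309.9]), 0.56), (array([318. , 211.3]), 0.46)] spot [(array([447.9, 309.7]), 0.85), (array([453.1, 254.3]), 0.76)]
button_top s [] spot []
button_top t [(array([452.8, 320.7]), 0.36)] spot []
cup s [(array([352.7, 278.4]), 0.6)] spot []
cup t [(array([301.7, 222.7]), 0.86), (array([418.2, 176.1]), 0.64)] spot [(
[... 267 characters left out ...]
grip t [(array([200.3, 244.7]), 0.63)] spot []
dredger s [(array([328.6, 262.9]), 0.77), (array([302.4, 367.9]), 0.51)] spot [(array([301.8, 289.3]), 0.95), (array([303.1, 286.3]), 0.35)]
dredger t [(array([318.7, 209.6]), 0.82), (array([340.7, 212.7]), 0.23)] spot [(array([338.1, 211.7]), 0.57), (array([219. , 166.9]), 0.49)]
carousel s [(array([301.7, 284.4]), 0.9)] spot [(array([302.8, 287.3]), 0.77)]
carousel t [(array([339.4, 217.9]), 0.87)] spot [(array([342.7, 213.8]), 0.9)]
foot s [(array([302.5, 292.4]), 0.59)] spot [(array([301.7, 287.9]), 0.76)]
foot t [(array([340.4, 210.4]), 0.96), (array([318.9, 213.5]), 0.65)] spot [(array([342.8, 214.5]), 0.93), (array([341.6, 214.3]), 0.56)]
```

View pics/m1.png

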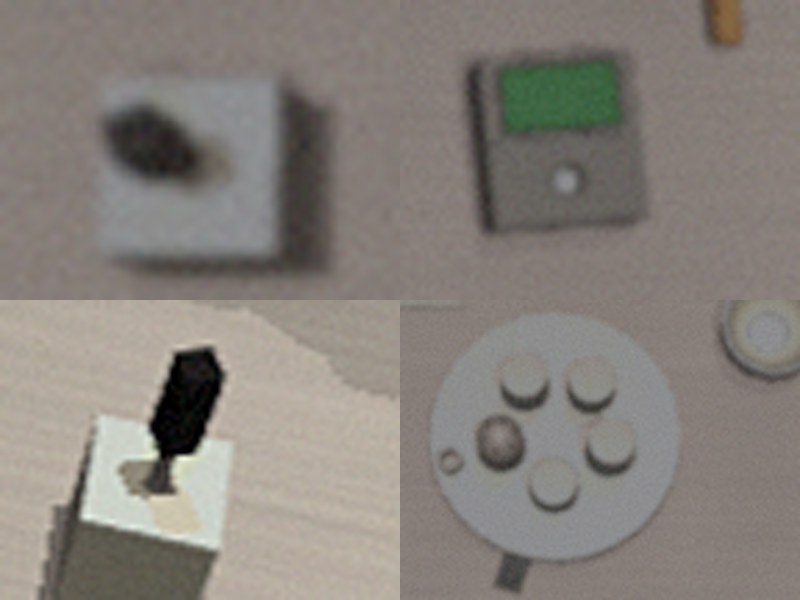

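The enlarged crop shows the grey counter with its white button at top pixel (453,264), next to the green display. That's the one meant; the purple one is ignored. Next I'll refine the positions.

Run:
```python
from h import *
np.set_printoptions(precision=4,suppress=True)
a=bot.read_camera("scene");b=bot.read_camera("top")
g=np.array(b["pixels"]).astype(np.float32)
gs=cv2.GaussianBlur(g,(3,3),0)
def blob(mask,x0,y0,x1,y1):
    m=np.zeros(mask.shape,np.uint8);m[y0:y1,x0:x1]=mask[y0:y1,x0:x1]
    cs,_=cv2.findContours(m,cv2.RETR_EXTERNAL,cv2.CHAIN_APPROX_NONE);return max(cs,key=cv2.contourArea)
# stand: brightness & bluish vs table
for (x,y) in((206,240),(190,240),(310,190),(290,240),(451,264),(470,257),(445,270),(460,270),(420,260)): print((x,y),gs[y,x])
L=gs.mean(2); rb=gs[:,:,0]-gs[:,:,2]
c=blob(L>0.5*(L[240,208]+L[235,190]),188,230,222,266); r=cv2.minAreaRect(c);print("stand",r,at(b,r[0],.075))
m=(rb<0.5*(rb[190,310]+rb[240,290])).astype(np.uint8)
# plate: radial edge fit
ctr=np.array([341.2,214.]);pts=[]
for t in np.arange(0,360,3):
    u=np.array([np.cos(np.radians(t)),np.sin(np.radians(t))]);s=np.arange(36,52,.25)
    P=(ctr+np.outer(s,u)).astype(np.float32);v=cv2.remap(L,P[:,0].reshape(1,-1),P[:,1].reshape(1,-1),cv2.INTER_LINEAR)[0]
    d=np.gradient(v);k=np.argmin(d);pts.append(P[k])
W=np.array([at(b,p,.03)[:2] for p in pts])
from scipy.optimize import least_squares
f=least_squares(lambda q:np.hypot(W[:,0]-q[0],W[:,1]-q[1])-q[2],[.56,-.05,.135],loss="soft_l1",f_scale=.001);print("plate",f.x,np.median(abs(f.fun)))
C=f.x[:2]
dk=blob(L<70,318,255,334,274) if (L[255:274,318:334]<70).any() else None
mm=cv2.moments(dk) ;r=cv2.minAreaRect(dk);print("tab",r,at(b,r[0],.036),mm["m10"]/mm["m00"],mm["m01"]/mm["m00"])
T=at(b,r[0],.036)[:2];print("dist",np.hypot(*(T-C)),np.degrees(np.arctan2(*(T-C)[::-1])))
for n,xy,z in(("btn",(453.0,264.0),.037),("cup",(303.2,223.1),.058),("hole",(202.3,247.7),.075)):print(n,at(b,xy,z))
K=at(b,(303.2,223.1),.058)[:2];print("cup r,ang",np.hypot(*(K-C)),np.degrees(np.arctan2(*(K-C)[::-1])))
K=tri([a,b],[(353.4,277.9),(301.9,222.3)]);print("cup tri net",K)
print("pin tri",tri([a,b],[(493.5,260.8),(199.2,245.1)]),proj(a,[.458,.343,.1325]))
# button white blob
c=blob(L>L[257:272,440:466].mean()+30,446,258,460,271);mm=cv2.moments(c);print("btn blob",mm["m10"]/mm["m00"],mm["m01"]/mm["m00"],cv2.contourArea(c))
c=blob((gs[:,:,1]-gs[:,:,0]>25),436,238,470,257);print("disp",cv2.minAreaRect(c))
# pin dark blob in both
c=blob(L<85,186,232,212,258);print("pin top",cv2.minAreaRect(c))
ga=cv2.GaussianBlur(np.array(a["pixels"]).astype(np.float32),(3,3),0).mean(2)
c=blob(ga<45,478,245,505,275);print("pin scene",cv2.minAreaRect(c))
for z in(.085,.105,.16):print(z,proj(b,[.4615,.3397,z]) ,proj(a,[.4615,.3397,z]))
```

```text
(206, 240) [140.5625 140.6875 143.1875]
(190, 240) [133.375  124.6875 120.125 ]
(310, 190) [140.125  141.     139.9375]
(290, 240) [133.4375 124.9375 119.9375]
(451, 264) [120.8125 119.5    120.5625]
(470, 257) [131.25   123.125  117.5625]
(445, 270) [103.8125 100.1875  94.1875]
(460, 270) [98.75   96.0625 91.    ]
(420, 260) [134.625  125.75   120.6875]
stand ((201.5, 247.0), (18.0, 19.0), 90.0) [0.4611 0.3461 0.075 ]
plate [ 0.572  -0.0507  0.1323] 0.0007354259054395268
tab ((324.7500305175781, 264.7500305175781), (4.949747085571289, 5.656853675842285), 45.0) [ 0.4173 -0.0059  0.036 ] 324.66666666666663 265.36
dist 0.16112329698456898 163.86131296683806
btn [ 0.4229 -0.3785  0.037 ]
cup [0.5358 0.0577 0.058 ]
hole [0.4591 0.3438 0.075 ]
cup r,ang 0.1143090883223945 108.49513907428556
cup tri net [0.5384 0.0609 0.057 ]
pin tri [0.4595 0.3439 0.1292] [491.9429 259.1984]
btn blob 452.5 263.5 1.0
disp ((451.5, 246.5), (11.0, 21.0), 90.0)
pin top ((198.50003051757812, 245.50003051757812), (11.31370735168457, 7.071067810058594), 45.0)
pin scene ((491.5068359375, 260.8150634765625), (9.48033332824707, 21.535572052001953), 20.556045532226562)
0.085 [203.0011 246.4555] [485.468  273.0378]
0.105 [201.4587 245.5827] [487.4153 267.688 ]
0.16 [197.0139 243.0676] [493.0433 252.2258]
```

```bash
cat > fit.py <<'E'
from h import *
from scipy.optimize import minimize
def prism(c,yaw,sx,sy,z0,z1,tilt=(0,0)):
    cs,sn=np.cos(yaw),np.sin(yaw);P=[]
    for z in(z0,z1):
        for i in(-1,1):
            for j in(-1,1):
                x,y=i*sx/2,j*sy/2;P.append([c[0]+cs*x-sn*y+tilt[0]*(z-z0),c[1]+sn*x+cs*y+tilt[1]*(z-z0),z])
    return P
def mask(p,P,box,s=8):
    uv=np.array([proj(p,q) for q in P]);uv=(uv-np.array(box[:2])+.5)*s
    h=cv2.convexHull(uv.astype(np.float32)).reshape(-1,2)
    m=np.zeros(((box[3]-box[1])*s,(box[2]-box[0])*s),np.uint8)
    cv2.fillConvexPoly(m,np.round(h*16).astype(np.int32),255,shift=4)
    m=cv2.resize(m,(box[2]-box[0],box[3]-box[1]),interpolation=cv2.INTER_AREA)/255.
    return cv2.GaussianBlur(m,(0,0),.6)
def dark(p,box,lo,hi):
    L=np.array(p["pixels"]).astype(np.float32).mean(2)[box[1]:box[3],box[0]:box[2]]
    return np.clip((hi-L)/(hi-lo),0,1)
E
python3 - <<'E'
from fit import *
np.set_printoptions(precision=4,suppress=True)
a=bot.read_camera("scene");b=bot.read_camera("top")
A=np.array(a["pixels"]).mean(2);B=np.array(b["pixels"]).mean(2)
ba=(472,240,512,272);bb=(184,230,206,256)
print("mins",A[245:272,480:505].min(),B[235:255,190:206].min(),A[236:252,332:350].min(),B[255:272,316:334].min())
def res(x):
    P=prism(x[:2],x[2],.018,.018,.105,.160,x[3:5])
    e=0
    for p,box,lo,hi,du in((a,ba,30,95,x[5:7]),(b,bb,45,110,x[7:9])):
        e+=((mask(p,P+0*np.array(P),(box))-dark(p,box,lo,hi))**2).sum()
    return e
for y0 in(0,.4,.8,1.2):
    best=min((minimize(res,[.4595,.344,y0,0,0],method="Nelder-Mead",options=dict(initial_simplex=np.array([[.4595,.344,y0,0,0]]+[list(np.array([.4595,.344,y0,0,0])+d) for d in np.diag([.003,.003,.3,.03,.03])]),maxiter=500)) for _ in[0]),key=lambda r:r.fun)
    print("pin",best.fun,best.x)
# tab
C=np.array([.572,-.0507]);ba=(328,230,354,256);bb=(312,256,336,275)
def rt(x,cams):
    u=np.array([np.cos(x[2]),np.sin(x[2])]);c=x[:2]+.157*u
    P=prism(c,x[2],.016,.012,0.0,.036);P2=prism(c,x[2],.012,.016,0.0,.036);e=[]
    for Q in(P,P2):
        e.append(sum(((mask(p,Q,bx)-dark(p,bx,lo,hi))**2).sum() for p,bx,lo,hi in cams))
    return e
cams=((a,ba,35,140),(b,bb,65,125))
for k in(0,1):
  for cm in(cams,cams[:1],cams[1:]):
    r=minimize(lambda t:rt([C[0],C[1],t[0]],cm)[k],[np.radians(163)],method="Nelder-Mead",options=dict(initial_simplex=[[2.78],[2.9]]));print("tab",k,r.fun,np.degrees(r.x))
# carousel jar/cup check
for n in("front","cup","foot","carousel"):
  for p,nm in((a,"s"),(b,"t")):
    for r in bot.tip_of(n,p)[:1]: print(n,nm,at(p,r["xy"],dict(front=.058,cup=.058,foot=0,carousel=.018)[n]))
E
```

```text
mins 0.0 30.333333333333332 8.0 59.666666666666664
pin 28.299564480867815 [ 0.4593  0.3431  0.0443  0.0308 -0.0155]
pin 28.747267984815032 [ 0.4591  0.3427  0.0562  0.05   -0.0048]
pin 27.123172186890976 [ 0.4599  0.3436  1.2682  0.0186 -0.0217]
pin 26.961980828238012 [ 0.4594  0.3434  1.2164  0.0342 -0.0211]
tab 0 84.14520333275823 [163.3579]
tab 0 23.892906914273354 [163.3562]
tab 0 60.287994182487836 [163.3881]
tab 1 80.4198649239007 [162.6394]
tab 1 20.891410638927663 [162.6394]
tab 1 59.25148067804081 [163.1262]
front s [ 0.4611 -0.0293  0.058 ]
front t [ 0.4626 -0.0187  0.058 ]
cup s [0.5429 0.0578 0.058 ]
cup t [0.5369 0.0575 0.058 ]
foot s [ 0.5702 -0.0508  0.    ]
foot t [ 0.5742 -0.0608  0.    ]
carousel s [ 0.5758 -0.0529  0.018 ]
```

Call:
jog_arm --pt "0 0 0 -35 -22 0 85" --pt "0 0 0 -80 -50 0 85" --pt "0 0 0 -125 -79 0 85" --pt "0 0 0 -170 -107 0 85" --pt "0 0 0 -215 -135 0 85" --pt "0 0 0 -260 -163 0 85" --pt "0 0 0 -305 -192 0 85" --pt "0 0 0 -335 -211 0 85" --pt "0 0 0 -349 -220 0 85" --pt "0 0 0 -349 -220 0 85"

```text
t: 4.65
eef_pos: [0.4596, 0.3431, 0.2001]
tool_rot: [-0.0, 0.138, 0.99, 0.0]
contact_force: [-0.6, 0.5, 0.2]
gripper_width: 0.994
grasp_force: 0.0
```

Call:
jog_arm --pt "0 0 0 0 0 25 85" --pt "0 0 0 0 0 55 85" --pt "0 0 0 0 0 80 85" --pt "0 0 0 0 0 87 85" --pt "0 0 0 0 0 87 60" --pt "0 0 0 0 0 87 40" --pt "0 0 0 0 0 87 10" --pt "0 0 0 0 0 87 10" --pt "0 0 0 0 0 87 10" --pt "0 0 0 0 0 87 10" --grip_force 50

```text
t: 5.9
eef_pos: [0.4602, 0.3438, 0.1141]
tool_rot: [0.001, 0.137, 0.991, 0.001]
contact_force: [-0.3, 0.3, 6.0]
gripper_width: 0.252
grasp_force: 48.7
```

Call:
jog_arm --pt "0 0 0 0 0 0 10" --pt "0 0 0 0 0 0 10" --pt "0 0 0 0 0 0 10"

```text
t: 6.28
eef_pos: [0.4602, 0.3438, 0.1141]
tool_rot: [0.001, 0.137, 0.991, 0.001]
contact_force: [-0.0, 0.1, 5.9]
gripper_width: 0.252
grasp_force: 48.7
```

The opening is 21 mm on an 18 mm handle, so the grasp is skewed by about 11°. I'll reopen, turn and re-grip.

Call:
jog_arm --pt "0 0 0 0 0 0 45" --pt "0 0 0 0 0 0 45" --pt "0 0 0 0 0 0 45" --pt "0 0 -0.1 0 0 0 45" --pt "0 0 -0.2 0 0 0 45" --pt "0 0 -0.2 0 0 0 10" --pt "0 0 -0.2 0 0 0 10" --pt "0 0 -0.2 0 0 0 10" --pt "0 0 -0.2 0 0 0 10" --pt "0 0 -0.2 0 0 0 10"

```text
t: 7.52
eef_pos: [0.4594, 0.3433, 0.1131]
tool_rot: [0.0, 0.038, 0.999, 0.0]
contact_force: [-0.5, 0.3, 3.8]
gripper_width: 0.247
grasp_force: 48.9
```

Run:
```python
from h import *
a=bot.read_camera("scene");b=bot.read_camera("top");print(bot.get_obs()["torque"])
def c(p,x,y,w,h): return cv2.resize(np.array(p["pixels"])[y:y+h,x:x+w,::-1],(400,300),interpolation=cv2.INTER_CUBIC)
cv2.imwrite("pics/m2.png",np.hstack([c(a,450,230,80,60),c(b,160,215,80,60)]))
```

```text
[-0.0809231  -0.02684876 -0.01454684]
```

View pics/m2.png

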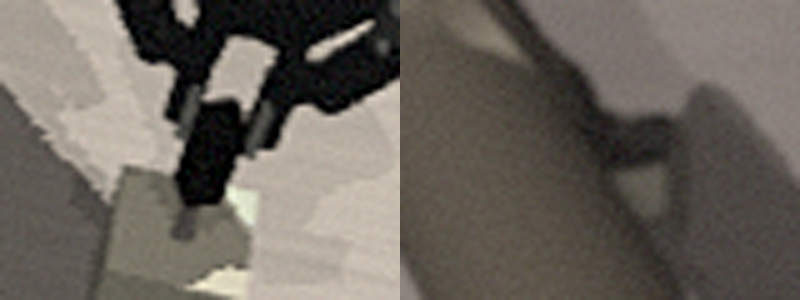

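The pads sit on the handle's sides at (485,260) in the scene view and the two widths agree, so the grasp looks flush. Lifting now.

Call:
jog_arm --pt "0 0 0 0 0 -5 10" --pt "0 0 0 0 0 -20 10" --pt "0 0 0 0 0 -40 10" --pt "0 0 0 0 0 -60 10" --pt "0 0 0 0 0 -80 10" --pt "0 0 0 0 0 -100 10" --pt "0 0 0 0 0 -120 10" --pt "0 0 0 0 0 -125 10" --pt "0 0 0 0 0 -125 10" --grip_force 70

```text
t: 8.75
eef_pos: [0.4593, 0.3432, 0.2382]
tool_rot: [0.0, 0.037, 0.999, 0.0]
contact_force: [-0.2, -0.3, -0.6]
gripper_width: 0.23
grasp_force: 68.5
```

Run:
```python
from h import *
np.set_printoptions(precision=4,suppress=True)
a=bot.read_camera("scene");b=bot.read_camera("top");o=bot.get_obs();print(o["torque"],o["contact_force"],o["gripper_width"],o["grasp_force"],o["eef_pos"],o["tool_rot"])
e=o["eef_pos"];print("expected tip",proj(a,[e[0],e[1],e[2]+.019-.1225]),proj(b,[e[0],e[1],e[2]+.019-.1225]))
for n in("pin_tip","pin_grip"):
  for p in(a,b): print(n,[(r["xy"],r["score"]) for r in bot.tip_of(n,p)[:2]])
save(a,"p1.png",(430,180,550,270),5)
```

```text
[-0.0309 -0.0663  0.0139] [-0.1162 -0.1852 -0.5942] 0.2292776956348315 68.5232663154602 [0.4589 0.3429 0.2373] [-0.0005  0.0374  0.9993 -0.0004]
expected tip [491.9745 259.1661] [197.969  245.2047]
pin_tip [([444.9, 380.9], 0.74)]
pin_tip []
pin_grip [([504.8, 222.6], 0.54)]
pin_grip [([453.5, 259.4], 0.64)]
```

View pics/p1.png

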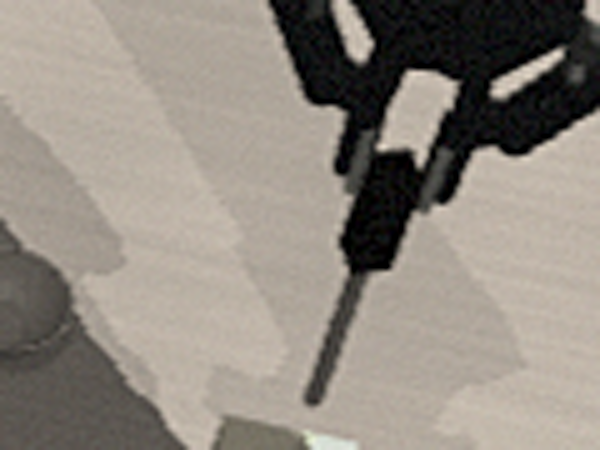

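Scene crop: the pin is straight in the pads, with its tip at about (492.5,259.7), as predicted (492,259.2). Next I carry it over to the grey counter.

Call:
jog_arm --pt "0 0 0 -5 -20 0 10" --pt "0 0 0 -14 -55 0 10" --pt "0 0 0 -22 -95 0 10" --pt "0 0 0 -30 -140 0 10" --pt "0 0 0 -36 -185 0 10" --pt "0 0 0 -40 -230 0 10" --pt "0 0 0 -43 -275 0 10" --pt "0 0 0 -45 -320 0 10" --pt "0 0 0 -46 -365 0 10" --pt "0 0 0 -46 -410 0 10"

```text
t: 10.3
eef_pos: [0.4735, -0.072, 0.238]
tool_rot: [0.0, 0.038, 0.999, 0.0]
contact_force: [-0.0, 0.4, -0.4]
gripper_width: 0.232
grasp_force: 68.5
```

Call:
jog_arm --pt "0 0 0 0 -45 0 10" --pt "0 0 0 4 -90 0 10" --pt "0 0 0 9 -135 0 10" --pt "0 0 0 14 -180 0 10" --pt "0 0 0 19 -225 0 10" --pt "0 0 0 24 -265 0 10" --pt "0 0 0 27 -295 0 10" --pt "0 0 0 28 -310 0 10" --pt "0 0 0 28 -312 0 10" --pt "0 0 0 28 -312 0 10"

```text
t: 11.55
eef_pos: [0.4236, -0.377, 0.2378]
tool_rot: [-0.0, 0.037, 0.999, 0.0]
contact_force: [0.5, -0.5, -0.8]
gripper_width: 0.23
grasp_force: 68.6
```

Call:
jog_arm --pt "0 0 0 0 0 15 10" --pt "0 0 0 0 0 40 10" --pt "0 0 0 0 0 65 10" --pt "0 0 0 0 0 76 10" --pt "0 0 0 0 0 76 10"

```text
t: 12.18
eef_pos: [0.4231, -0.3773, 0.1611]
tool_rot: [-0.001, 0.037, 0.999, 0.0]
contact_force: [-0.2, 0.5, -1.4]
gripper_width: 0.229
grasp_force: 68.6
```

Run:
```python
from h import *
np.set_printoptions(precision=4,suppress=True)
a=bot.read_camera("scene");b=bot.read_camera("top");o=bot.get_obs();e=o["eef_pos"];print(e,o["tool_rot"],o["contact_force"],o["torque"])
t=[e[0],e[1],e[2]+.019-.1225]
print("tip",t,proj(a,t),proj(b,t),"btn",proj(a,[.4229,-.3785,.037]),proj(b,[.4229,-.3785,.037]))
for n in("pin_tip","button_top","counter"):
  for p in(a,b): print(n,[(r["xy"],r["score"]) for r in bot.tip_of(n,p)[:2]])
def c(p,x,y,w,h): return cv2.resize(np.array(p["pixels"])[y:y+h,x:x+w,::-1],(400,300),interpolation=cv2.INTER_CUBIC)
cv2.imwrite("pics/m3.png",np.hstack([c(a,170,185,60,45),c(b,425,235,60,45)]))
```

```text
[ 0.4238 -0.3783  0.1626] [ 0.0004  0.0373  0.9993 -0.0003] [-0.7974  0.0844 -1.1309] [-0.0402  0.0279  0.0117]
tip [np.float64(0.42377949438243223), np.float64(-0.3783057319532523), np.float64(0.05907175145671115)] [198.0278 200.5765] [454.6031 262.998 ] btn [199.8197 206.2404] [453.0152 264.0123]
pin_tip [([203.6, 201.3], 0.73)]
pin_tip []
button_top [([304.3, 292.4], 0.5), ([301.2, 288.5], 0.45)]
button_top [([418.3, 176.8], 0.23)]
counter [([226.7, 181.5], 0.94), ([197.7, 225.3], 0.78)]
counter [([453.3, 256.1], 0.68)]
```

View pics/m3.png

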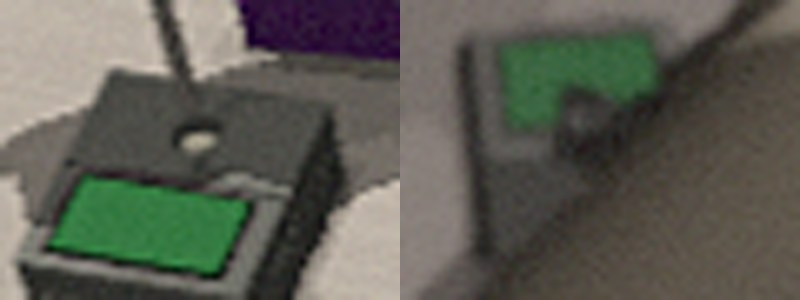

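Scene crop: the button is at (199.9,206.3), exactly as predicted, with the tip just above it at (198.5,199.7). It's aligned to within about 1–2 mm, so I can press.

Call:
jog_arm --pt "0 0 0 0 0 8 10" --pt "0 0 0 0 0 14 10" --pt "0 0 0 0 0 18 10" --pt "0 0 0 0 0 20 10" --pt "0 0 0 0 0 20 10"

```text
t: 13.2
eef_pos: [0.4233, -0.3781, 0.1418]
tool_rot: [-0.0, 0.037, 0.999, 0.0]
contact_force: [0.2, -0.2, -0.9]
gripper_width: 0.229
grasp_force: 68.6
```

Call:
jog_arm --pt "0 0 0 0 0 2 10" --pt "0 0 0 0 0 4 10" --pt "0 0 0 0 0 5 10" --pt "0 0 0 0 0 5 10"

```text
t: 13.7
eef_pos: [0.4235, -0.3783, 0.1371]
tool_rot: [0.0, 0.037, 0.999, -0.0]
contact_force: [-0.1, -0.9, 1.8]
gripper_width: 0.228
grasp_force: 68.8
```

Call:
jog_arm --pt "0 0 0 0 0 1 10" --pt "0 0 0 0 0 2 10" --pt "0 0 0 0 0 2 10"

```text
t: 14.08
eef_pos: [0.4236, -0.3783, 0.1352]
tool_rot: [0.0, 0.037, 0.999, -0.0]
contact_force: [0.8, -1.4, 3.8]
gripper_width: 0.229
grasp_force: 69.0
```

Call:
jog_arm --pt "0 0 0 0 0 1 10" --pt "0 0 0 0 0 2 10" --pt "0 0 0 0 0 2 10"

```text
t: 14.45
eef_pos: [0.425, -0.3794, 0.1348]
tool_rot: [0.002, 0.037, 0.999, -0.001]
contact_force: [-0.4, -0.0, 13.6]
gripper_width: 0.229
grasp_force: 69.9
```

The force jumped to 13.6 N at tip z ≈ 0.032, so the button is bottomed out. Retracting, then over to the cup.

Call:
jog_arm --pt "0 0 0 0 0 -10 10" --pt "0 0 0 0 0 -30 10" --pt "0 0 0 0 0 -60 10" --pt "0 0 0 0 0 -90 10" --pt "0 0 0 0 0 -105 10" --pt "0 0 0 0 0 -106 10" --pt "0 0 0 -4 20 -106 10" --pt "0 0 0 -11 60 -106 10" --pt "0 0 0 -19 105 -106 10" --pt "0 0 0 -27 150 -106 10"

```text
t: 15.7
eef_pos: [0.4608, -0.2287, 0.2374]
tool_rot: [-0.001, 0.037, 0.999, 0.0]
contact_force: [0.5, 0.2, -0.6]
gripper_width: 0.224
grasp_force: 68.6
```

Call:
jog_arm --pt "0 0 0 -8 45 0 10" --pt "0 0 0 -16 90 0 10" --pt "0 0 0 -24 135 0 10" --pt "0 0 0 -32 180 0 10" --pt "0 0 0 -40 220 0 10" --pt "0 0 0 -46 255 0 10" --pt "0 0 0 -51 280 0 10" --pt "0 0 0 -53 294 0 10" --pt "0 0 0 -53 294 0 10" --pt "0 0 0 -53 294 0 10"

```text
t: 16.95
eef_pos: [0.5359, 0.0572, 0.2387]
tool_rot: [-0.0, 0.038, 0.999, -0.0]
contact_force: [0.2, -0.2, -1.2]
gripper_width: 0.228
grasp_force: 68.6
```

Call:
jog_arm --pt "0 0 0 0 0 15 10" --pt "0 0 0 0 0 35 10" --pt "0 0 0 0 0 55 10" --pt "0 0 0 0 0 66 10" --pt "0 0 0 0 0 66 10" --pt "0 0 0 0 0 66 10"

```text
t: 17.7
eef_pos: [0.5368, 0.0586, 0.1735]
tool_rot: [0.0, 0.038, 0.999, 0.0]
contact_force: [-0.1, -0.5, -1.0]
gripper_width: 0.228
grasp_force: 68.6
```

Run:
```python
from h import *
np.set_printoptions(precision=4,suppress=True)
a=bot.read_camera("scene");b=bot.read_camera("top");o=bot.get_obs();e=o["eef_pos"];print(e,o["tool_rot"],o["contact_force"],o["torque"])
t=[e[0],e[1],e[2]-.103]
print("tip",t,proj(a,t),proj(b,t),"cup",proj(a,[.5365,.0583,.058]),proj(b,[.5365,.0583,.058]))
for n in("pin_tip","cup"):
  for p in(a,b): print(n,[(r["xy"],r["score"]) for r in bot.tip_of(n,p)[:2]])
def c(p,x,y,w,h): return cv2.resize(np.array(p["pixels"])[y:y+h,x:x+w,::-1],(400,300),interpolation=cv2.INTER_CUBIC)
cv2.imwrite("pics/m4.png",np.hstack([c(a,325,245,60,45),c(b,275,195,60,45)]))
```

```text
[0.5369 0.0587 0.1737] [0.0007 0.0375 0.9993 0.0002] [-0.2079 -0.6655 -1.1164] [ 0.017  -0.0113 -0.0058]
tip [np.float64(0.5368868174117152), np.float64(0.05870625607687259), np.float64(0.07073443401462591)] [353.1391 273.6129] [302.6773 221.9929] cup [352.8816 276.714 ] [303.0076 222.8482]
pin_tip [([354.8, 238.8], 0.7), ([356.4, 276.9], 0.49)]
pin_tip []
cup [([351.8, 277.5], 0.97)]
cup []
```

View pics/m4.png

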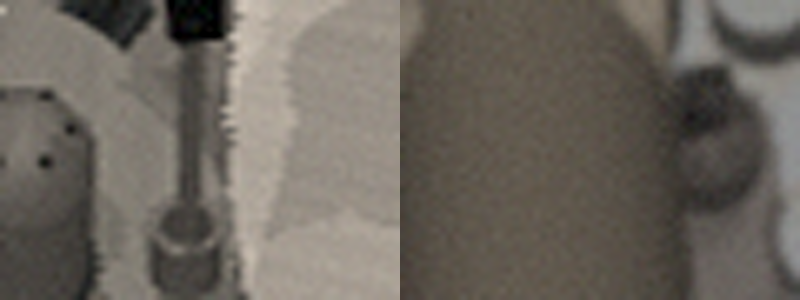

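Scene crop: the tip sits directly above the cup mouth at about (352.7,278.5). The cup may be about 1.5 mm further out in x, so I nudge that way and descend slowly, watching the force.

Call:
jog_arm --pt "0 0 0 -1.5 0 4 10" --pt "0 0 0 -1.5 0 8 10" --pt "0 0 0 -1.5 0 12 10" --pt "0 0 0 -1.5 0 15 10" --pt "0 0 0 -1.5 0 18 10" --pt "0 0 0 -1.5 0 18 10"

```text
t: 18.75
eef_pos: [0.5376, 0.0585, 0.1547]
tool_rot: [-0.0, 0.037, 0.999, -0.0]
contact_force: [0.1, 0.1, -1.1]
gripper_width: 0.228
grasp_force: 68.6
```

Tip z is about 0.052, below the mouth at 0.058, with no contact force. Going deeper.

Call:
jog_arm --pt "0 0 0 0 0 4 10" --pt "0 0 0 0 0 8 10" --pt "0 0 0 0 0 11 10" --pt "0 0 0 0 0 14 10" --pt "0 0 0 0 0 14 10"

```text
t: 19.38
eef_pos: [0.5376, 0.0585, 0.1407]
tool_rot: [-0.0, 0.037, 0.999, -0.0]
contact_force: [1.3, 0.3, -0.5]
gripper_width: 0.23
grasp_force: 68.6
```

Run:
```python
from h import *
np.set_printoptions(precision=4,suppress=True)
o=bot.get_obs();e=o["eef_pos"]
C=np.array([.572,-.0507]);k=e[:2]-C;th0=np.arctan2(k[1],k[0]);R=np.hypot(*k);print(e,o["contact_force"],R,np.degrees(th0))
w,x,y,z=o["tool_rot"];X=np.array([2*x*x-1,2*x*y]);Y=np.array([2*x*y,2*y*y-1])
for th in np.linspace(th0,np.radians(163),11)[1:]:
    f=C+.115*np.array([np.cos(th),np.sin(th)]);d=(f-e[:2])*1000;print(round(np.degrees(th),1),f,np.round([d@X,d@Y],1))
```

```text
[0.5376 0.0585 0.1407] [ 1.2979  0.2827 -0.473 ] 0.11452613510212854 107.47636112657133
113.0 [0.527  0.0551] [10.3 -4.2]
118.6 [0.517  0.0503] [19.9 -9.8]
124.1 [0.5075 0.0445] [ 29.  -16.3]
129.7 [0.4986 0.0378] [ 37.4 -23.6]
135.2 [0.4903 0.0303] [ 45.  -31.7]
140.8 [0.4829 0.022 ] [ 51.8 -40.5]
146.3 [0.4763 0.013 ] [ 57.8 -50. ]
151.9 [0.4706 0.0035] [ 62.7 -59.9]
157.4 [ 0.4658 -0.0066] [ 66.7 -70.3]
163.0 [ 0.462  -0.0171] [ 69.7 -81.1]
```

Call:
jog_arm --pt "0 0 0 5 -2 0 10" --pt "0 0 0 10.3 -4.2 0 10" --pt "0 0 0 15 -7 0 10" --pt "0 0 0 20 -9.8 0 10" --pt "0 0 0 24.5 -13 0 10" --pt "0 0 0 29 -16.3 0 10" --pt "0 0 0 33 -20 0 10" --pt "0 0 0 37.4 -23.6 0 10" --pt "0 0 0 41 -27.5 0 10" --pt "0 0 0 45 -31.7 0 10"

```text
t: 20.62
eef_pos: [0.4903, 0.0301, 0.141]
tool_rot: [-0.0, 0.037, 0.999, 0.0]
contact_force: [0.7, -0.2, -1.7]
gripper_width: 0.234
grasp_force: 68.6
```

Call:
jog_arm --pt "0 0 0 3.5 -4.3 0 10" --pt "0 0 0 6.8 -8.8 0 10" --pt "0 0 0 10 -13.5 0 10" --pt "0 0 0 12.8 -18.3 0 10" --pt "0 0 0 15.4 -23.2 0 10" --pt "0 0 0 17.7 -28.2 0 10" --pt "0 0 0 20 -33.5 0 10" --pt "0 0 0 21.7 -38.6 0 10" --pt "0 0 0 22.5 -41 0 10" --pt "0 0 0 22.5 -41 0 10"

```text
t: 21.88
eef_pos: [0.4649, -0.0091, 0.1409]
tool_rot: [-0.0, 0.038, 0.999, -0.0]
contact_force: [-0.6, -0.3, -1.6]
gripper_width: 0.229
grasp_force: 68.7
```

Run:
```python
from h import *
np.set_printoptions(precision=4,suppress=True)
a=bot.read_camera("scene");b=bot.read_camera("top");e=bot.get_obs()["eef_pos"];print(e)
C=np.array([.572,-.0507])
def pol(X): k=X[:2]-C;return np.hypot(*k),np.degrees(np.arctan2(k[1],k[0]))
for n,z in(("cup",.058),("dredger",.117),("pin_tip",.038),("front",.058)):
  for nm,p in(("s",a),("t",b)): print(n,nm,[(np.round(r["xy"],1),round(r["score"],2),np.round(pol(at(p,r["xy"],z)),4)) for r in bot.tip_of(n,p)[:2]])
for th in(155,157,159,161,163):
  u=np.array([np.cos(np.radians(th)),np.sin(np.radians(th))]);print(th,proj(a,[*(C+.115*u),.058]),proj(a,[*(C+.06*u),.117]),proj(b,[*(C+.06*u),.117]),"tabtop",proj(a,[*(C+.157*u),.036]))
np.save("/tmp/a.npy",a["pixels"])
def c(p,x,y,w,h): return cv2.resize(np.array(p["pixels"])[y:y+h,x:x+w,::-1],(400,300),interpolation=cv2.INTER_CUBIC)
cv2.imwrite("pics/m5.png",np.hstack([c(a,290,205,80,60),c(b,280,170,120,90)]))
```

```text
[ 0.4651 -0.0088  0.141 ]
cup s [(array([337., 248.]), 0.79, array([  0.1159, 153.8693])), (array([442.9, 381.6]), 0.55, array([ 0.3813, 65.69  ]))]
cup t []
dredger s [(array([319.4, 245.5]), 0.7, array([  0.0606, 155.7901])), (array([192.2, 310.2]), 0.45, array([  0.2489, -43.8378]))]
dredger t []
pin_tip s [(array([335.5, 255. ]), 0.48, array([  0.1096, 153.3136])), (array([299.8, 367.4]), 0.16, array([ 0.2106, 17.3497]))]
pin_tip t []
front s [(array([327.5, 244. ]), 0.85, array([  0.1122, 166.538 ])), (array([441. , 381.3]), 0.62, array([ 0.3781, 65.3965]))]
front t []
155 [336.0183 247.7149] [319.4867 245.8599] [331.9199 226.351 ] tabtop [347.6153 243.1199]
157 [334.7248 246.8396] [318.7838 245.3777] [332.6022 226.6586] tabtop [345.8787 241.9654]
159 [333.3964 246.0025] [318.0603 244.9161] [333.295  226.9425] tabtop [344.0978 240.8622]
161 [332.0345 245.2042] [317.3171 244.4755] [333.9976 227.2024] tabtop [342.2748 239.8109]
163 [330.6409 244.4455] [316.5551 244.0563] [334.7089 227.438 ] tabtop [340.4117 238.8126]
```

View pics/m5.png

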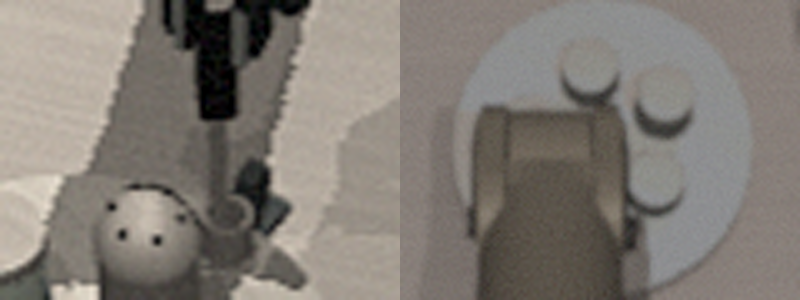

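Scene crop: the cup mouth is at (336.2,247.6) and the dredger dome at about (319.5,246), which puts the plate at about 155°. The tab is at about 163°, so I go on by roughly 7.5°.

Call:
jog_arm --pt "0 0 0 0.8 -3 0 10" --pt "0 0 0 1.6 -6 0 10" --pt "0 0 0 2.4 -9 0 10" --pt "0 0 0 3 -12 0 10" --pt "0 0 0 3.4 -14 0 10" --pt "0 0 0 3.5 -14.8 0 10" --pt "0 0 0 3.5 -14.8 0 10"

```text
t: 23.25
eef_pos: [0.4605, -0.0234, 0.141]
tool_rot: [-0.0, 0.037, 0.999, -0.0]
contact_force: [1.2, 0.4, -1.1]
gripper_width: 0.233
grasp_force: 68.7
```

Run:
```python
from fit import *
np.set_printoptions(precision=4,suppress=True)
e=bot.get_obs();print(e["eef_pos"],e["contact_force"])
C=np.array([.572,-.0507])
def pol(X): k=X[:2]-C;return np.hypot(*k),np.degrees(np.arctan2(k[1],k[0]))
for i in range(3):
  a=bot.read_camera("scene")
  for n,z in(("cup",.058),("dredger",.117),("front",.058)):
    print(n,[(np.round(r["xy"],1),round(r["score"],2),np.round(pol(at(a,r["xy"],z)),4)) for r in bot.tip_of(n,a)[:1]])
b=bot.read_camera("top")
# plate rotation from jar lids: rectify top view at lid height, polar-unwrap, correlate with first picture
old=cv2.imread("pics/t0.png")[:,:,::-1].astype(np.float32).mean(2);new=np.array(b["pixels"]).astype(np.float32).mean(2)
th=np.radians(np.arange(-180,180,.25));rr=np.arange(.035,.088,.001)
def pm(im,z):
    U=np.array([[proj(b,[C[0]+r*np.cos(t),C[1]+r*np.sin(t),z]) for t in th] for r in rr]).astype(np.float32)
    return cv2.remap(im,U[:,:,0],U[:,:,1],cv2.INTER_LINEAR)
for z in(.09,.105):
    O,N=pm(old,z),pm(new,z);res=[]
    sel=(np.degrees(th)>-100)&(np.degrees(th)<30)   # unoccluded part now
    for d in np.arange(30,75,.25):
        S=np.roll(O,int(round(d/.25)),1);res.append((np.corrcoef(S[:,sel].ravel(),N[:,sel].ravel())[0,1],d))
    print("rot",z,sorted(res)[-3:])
def c(p,x,y,w,h): return cv2.resize(np.array(p["pixels"])[y:y+h,x:x+w,::-1],(400,300),interpolation=cv2.INTER_CUBIC)
s0=dict(a);s0["pixels"]=cv2.imread("pics/s0.png")[:,:,::-1]
cv2.imwrite("pics/m6.png",np.hstack([c(a,290,205,80,60),c(s0,290,205,80,60)]))
```

```text
[ 0.4605 -0.0234  0.141 ] [ 1.208   0.3642 -1.142 ]
cup [(array([329.7, 243.6]), 0.6, array([  0.1159, 164.621 ]))]
dredger [(array([318.8, 244.9]), 0.81, array([  0.0611, 157.8052]))]
front [(array([326.2, 242.7]), 0.93, array([  0.1141, 168.8821]))]
cup [(array([328.3, 244.6]), 0.86, array([  0.1116, 165.2255]))]
dredger [(array([317.1, 244.4]), 0.67, array([  0.0599, 161.4987]))]
front [(array([330. , 242.4]), 0.72, array([  0.1194, 165.269 ]))]
cup [(array([330.5, 244.4]), 0.69, array([  0.1149, 163.1762]))]
dredger [(array([318.6, 243.6]), 0.69, array([  0.0637, 160.257 ]))]
front [(array([326.6, 244.5]), 0.63, array([  0.1099, 167.094 ]))]
rot 0.09 [(np.float64(0.5088476190663191), np.float64(58.25)), (np.float64(0.5088732495341237), np.float64(57.75)), (np.float64(0.5091821439886205), np.float64(58.0))]
rot 0.105 [(np.float64(0.4130960340065623), np.float64(58.0)), (np.float64(0.41350493288140794), np.float64(57.5)), (np.float64(0.4135678265437437), np.float64(57.75))]
```

View pics/m6.png

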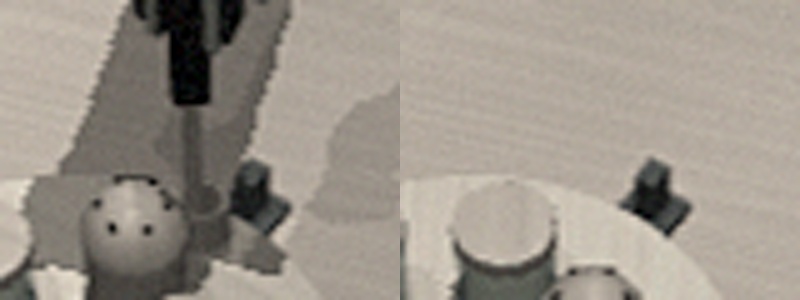

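Crop: the cup ring is at about (331,244.8), the dredger dome at about (317,245) and the tab top at (341,238). They look nearly collinear. I'll average several frames to settle the last degree.

Run:
```python
from fit import *
np.set_printoptions(precision=3,suppress=True)
C=np.array([.572,-.0507])
def ang(X): k=X[:2]-C;return np.degrees(np.arctan2(k[1],k[0]))
S={n:[] for n in("cup","dredger","front","carousel","foot")};I=[]
for i in range(24):
  a=bot.read_camera("scene");I.append(np.array(a["pixels"]).astype(np.float32))
  for n in S:
    r=bot.tip_of(n,a)
    if r: S[n].append(r[0]["xy"])
for n,z in(("cup",.058),("dredger",.117),("front",.058),("carousel",.018),("foot",0)):
  m=np.median(S[n],0);X=at(a,m,z);print(n,len(S[n]),m,np.std(S[n],0),X,"ang",ang(X))
m=np.mean(I,0).astype(np.uint8);cv2.imwrite("/tmp/avg.png",m)
cv2.imwrite("pics/m7.png",cv2.resize(m[205:265,290:370,::-1],(800,600),interpolation=cv2.INTER_CUBIC))
for th in(161,163,165):
  u=np.array([np.cos(np.radians(th)),np.sin(np.radians(th))])
  f=lambda r,z:(proj(a,[*(C+r*u),z])+.5-[290,205])*10
  print(th,"cup",f(.115,.058),"tab in/out",f(.149,.036),f(.165,.036),"domeapex",f(.06,.117))
```

```text
cup 24 [330.45 244.55] [5.385 8.448] [ 0.462 -0.017  0.058] ang 163.09926692431236
dredger 22 [316.5  244.05] [1.321 1.697] [ 0.515 -0.033  0.117] ang 163.10736047572695
front 24 [328.05 243.1 ] [28.014 13.141] [ 0.46  -0.024  0.058] ang 166.6698889329312
carousel 24 [301.3  286.85] [1.373 1.28 ] [ 0.571 -0.055  0.018] ang -102.36649729926432
foot 23 [302.9 292.1] [ 1.056 14.979] [ 0.573 -0.051  0.   ] ang -46.505722841618606
161 cup [425.345 407.042] tab in/out [508.606 374.017] [546.779 332.324] domeapex [278.171 399.755]
163 cup [411.409 399.455] tab in/out [490.898 364.485] [527.227 321.894] domeapex [270.551 395.563]
165 cup [397.169 392.271] tab in/out [472.822 355.464] [507.28  312.027] domeapex [262.752 391.589]
```

View pics/m7.png

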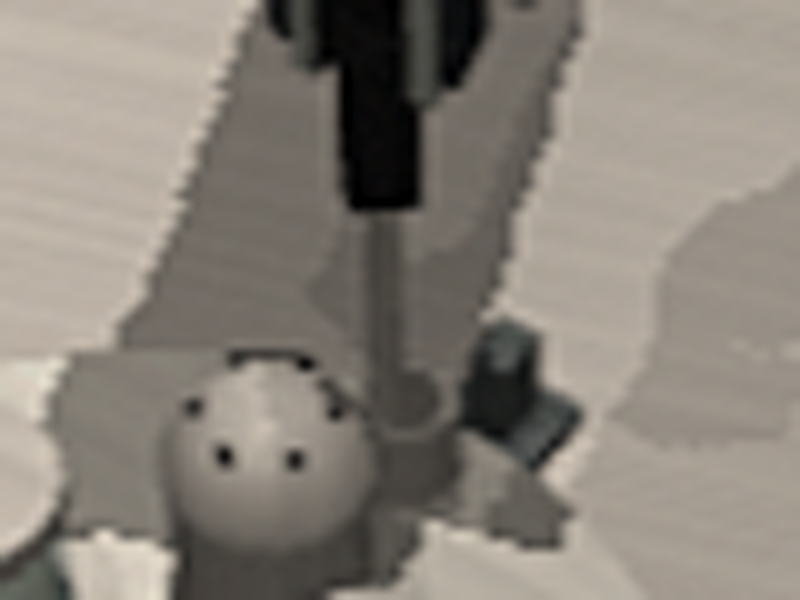

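Cup and dredger both average 163.1°. The tab top is at crop (512,342), where 163° predicts (509,343), so the plate is aligned to well under a degree. Handing in.

Run:
```python
from station import bot
o=bot.get_obs();print(o["t"],o["eef_pos"],o["contact_force"],o["grasp_force"])
print(bot.hand_in())
```

```text
31.1 [ 0.46047399 -0.02338106  0.1409913 ] [ 0.01324213  0.06059031 -1.19398233] 68.64973903109785
the job is handed in; nothing more can be done
None
```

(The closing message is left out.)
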